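# Nest the display flowerpots

### The job

Tidy the three small tapered clay flowerpots into one nested stack: lower the tall pot into the pot that stands in the wooden tray, and the short pot into the tall one, leaving the stack standing upright in the tray. Set each one in gently so that it just rests in the one below and can be lifted out again: do not drop it in or press it tight. Leave the other goods on the table where they are.

Things in the scene. Friction and masses are not known exactly. Their poses are not given: they have to be found in the camera images.
- base_pot: plain clay flowerpot in the wooden tray, bottom of the stack, 85 mm high. Tapered, open top; collar (vertical band round the top 22 mm) 69 mm across, underside 37 mm; mouth 51 mm inside, narrowing downwards 0.32 mm of diameter per mm to a floor 8 mm above the underside. Origin: centre of its underside, z up its axis. Loose, 0.14 to 0.28 kg.
- tall_pot: tallest tapered clay flowerpot, 95 mm high, 0.14 to 0.28 kg; collar (vertical band round the top 22 mm) 67 mm across, below it tapering from 55 to 32 mm; mouth 49 mm inside. Origin: centre of its underside. Resting in base_pot it hangs by its sides: origin about 25 mm above base_pot's (up to 5 mm either way), rim 35 mm above its rim; 1 mm off centre they touch about 6 mm early.
- short_pot: lowest tapered clay flowerpot, 70 mm high, 0.10 to 0.20 kg; collar (vertical band round the top 22 mm) 65 mm across, below it tapering from 53 to 38 mm. Origin: centre of its underside. Resting in tall_pot it hangs by its sides: origin about 60 mm above tall_pot's (up to 5 mm either way), rim 35 mm above its rim.
- tray: fixed shallow tray of pale wood, 170 x 230 mm, 30 mm high, walls and floor 8 mm thick; holds base_pot and the seed tin. Origin: centre of its underside on the table; x along the 170 mm side, y along the 230 mm side.
- tin: bystander: green seed tin with a bare metal lid, 79 x 59 x 51 mm, lying in the tray beside base_pot. Origin: centre of its underside.
- crock: bystander: straight-sided clay crock without taper or collar, 68 mm across, 80 mm high, standing on the table beyond the tray. Origin: centre of its underside.
- pumpkin: bystander: small white pumpkin with a stalk, 86 mm across, 68 mm high with its stalk. Origin: centre of its underside.
- bottle: bystander: green glass bottle with a cork, 66 mm across, 180 mm high. Origin: centre of its underside.
- brush: bystander: wooden brush 180 mm long lying on the table near the robot. Origin: under its middle; x along it.
- spool: bystander: bare wooden spool, 52 mm across, 60 mm high, near the robot. Origin: centre of its underside.
Not all that is in view belongs to the job. What is shaped like the base_pot but blue, purple or yellow is not meant.

How it is judged:
By the outcome, as a careful person would: the job done as asked, in the order asked, and still so for the second after the job is handed in, with the robot touching nothing.
It also fails if it takes over 58 s, if anything falls off the work surface, if the arm or the gripper's body presses on something with over 40 N, if the wrist force passes 120 N, or if a joint passes its speed limit or range.

### The arm

A 7-joint arm with a two-finger parallel gripper is mounted at the origin on the work surface. World frame = base frame: x ahead of the robot, y to its left, z up, the work surface at z = 0. Lengths are in mm, angles in rad, forces in N, time in s.
With the tool pointing down it reaches from about 350 to 775 mm from the base axis. Payload 3.1 kg.
Tool frame: the origin (TCP) lies between the finger pads; the fingertips stand 8 mm ahead of it and the grasp point (between the pads) lies 11 mm behind it (env.tips_ahead is the distance from the TCP to the fingertips, in mm); z points along the fingers, y is the line along which they close (so a half turn about z gives the same grasp; the last joint's range is limited). The gripper opens to 85 mm and grips with 20 to 120 N. Pads are 22 mm wide; open, the fingers measure 114 mm over their backs; the gripper's body (76 mm by 85 mm) begins 54 mm behind the grasp point. The pads swing forward as they close: fully open they stand 13 mm farther back than shut.
Start: joints at [1.22, 0.311, 0.014, 1.512, -0.004, 1.319, -0.027], TCP at [167.187, -523.99, 239.304] pointing down, gripper open.
Joint ranges: [-2.7, 2.7], [-0.3, 1.91], [-1.27, 1.3], [0.12, 2.57], [-1.44, 4.58], [0.2, 2.03], [-3.05, 3.05]. Speed limits (rad/s): [2.79, 2.79, 3.14, 3.14, 3.14, 3.14, 3.14].

### API

Orientations are given as a unit quaternion [x, y, z, w].
In Python, from bench import env, viewer, workorder gives the robot as it stands. The module is installed in compiled form; this text tells all that it offers.
- The arm moves only by the tool jog_arm, never from a script. Its arguments are lists of equal length, an entry for each row: "translation": the shift along the tool's x, y, z each as a share of 80 cm, from -1 to 1, a list of three; "twist": the turn about the tool's z as a share of 45 degrees, from -1 to 1; "hand": the opening, from -1 (shut) to 1 (fully open). In form: {"translation": [[tx, ty, tz], ...], "twist": [twist, ...], "hand": [hand, ...]}. A call has 1 to 20 rows; each row shifts and turns the commanded pose from where the row before left it, along the tool's axes as they then stand; what a row does not reach is not made up. A row lasts 1/12 s, in which the tool goes at most 41.7 mm and 7.16 degrees, less where a joint would pass 70% of its speed; a pose out of reach is approached as far as the arm can. A call with a number of a shift or a turn outside -1 to 1 is refused whole. A call with a gripper value outside its range is refused whole. The fingers move at their own pace and stop on an object; "squeeze" is the grip in N (left out, the last holds). Time passes only in rows, so rows that do not move let the fingers close. It gives the time, the measured TCP pose, the force, the opening and the grip force at its end, in the units of the state.
- env.sense(): the state, without advancing time (a new reading comes with each control period).
- viewer.grab_frame(name): name is "scene" or "side" or "wrist"; returns a dict with "image" (480x640x3 uint8, blue, green, red), "fx", "fy", "cx", "cy" (pixels), "R" (3x3) and "t" (3): a world point X has camera coordinates R X + t. Camera axes: x right, y down, z forward; pixel columns grow to the right and rows downward; lengths in mm; the calibration is good to about 2 mm. The wrist camera is an equidistant fisheye: a pixel r from the principal point sees the ray r / f radians off the axis. A picture is of the moment at which its call begins. There is no depth.
- workorder.sign_off(): hands the job in; it is judged then, once.
The state is a dict: "time": time; "q": joint angles; "qd": joint speeds; "effort": joint torques, N m; "tcp_pos": TCP position; "orientation": TCP orientation; "wrist_force": force on the tool from outside, world axes, zero at the start; "wrist_torque": the same for the moment, N m; "finger_gap": opening from 0.0 (shut) to 1.0 (fully open); "grasp_force": force on a finger pad.
Only numpy, scipy, OpenCV 4.12 (cv2) and the standard library are available. Lean on these libraries where they do the work, as an engineer would, in place of code of your own. Each camera call takes 0.05 s, during which the arm holds its last target. There are 200 camera calls.

## Working session

There is one attempt and no reset: what is moved stays moved. The work goes in short steps, Python scripts to look and compute and a tool call to move; the robot and the scene stay as the last step left them, time stands still between calls to the robot, and variables do not carry over. Pictures are saved under pics/ and viewed, at most 13 in all, crops included, and the job is handed in when it is done.

Besides the shell and the picture viewer there is one more tool, called after ">>>" by a JSON object that holds its "method" and its "body", one argument or row to a line. jog_arm: Moves the arm, as the interface text tells. Shift numbers are shares of 80 cm and turn numbers shares of 45 degrees, none past 1 either way. Its arguments: {"type":"object","properties":{"translation":{"type":"array","items":{"type":"array","items":{"type":"number","minimum":-1,"maximum":1}}},"twist":{"type":"array","items":{"type":"number","minimum":-1,"maximum":1}},"hand":{"type":"array","items":{"type":"number"}},"squeeze":{"type":"number"}},"required":["translation","twist","hand"]}

```bash
mkdir -p pics
python3 - <<'E'
from bench import env, viewer
import cv2, numpy as np, pickle
s=env.sense(); print({k:np.round(v,3).tolist() for k,v in s.items()}, env.tips_ahead)
for n in ("scene","side","wrist"):
    f=viewer.grab_frame(n); pickle.dump(f,open(f"pics/{n}0.pkl","wb")); cv2.imwrite(f"pics/{n}0.png",f["image"])
    R=np.array(f["R"]);print(n,f["fx"],f["fy"],f["cx"],f["cy"],R.round(3).tolist(),np.round(f["t"],1), (-R.T@f["t"]).round(1))
E
```

```text
{'time': 0.0, 'q': [1.22, 0.312, 0.014, 1.513, -0.004, 1.319, -0.027], 'qd': [-0.001, 0.002, 0.001, -0.001, 0.001, -0.001, 0.001], 'effort': [0.0, -37.992, 0.146, -23.059, 0.012, 0.014, 0.0], 'tcp_pos': [166.946, -523.287, 238.203], 'orientation': [0.988, 0.154, -0.0, -0.001], 'wrist_force': [0.718, -0.478, -0.224], 'wrist_torque': [-0.008, -0.006, -0.026], 'grasp_force': 0.0, 'finger_gap': 1.0} 8.0
scene 544.8658709460956 544.8658709460956 332.80615654982665 247.87898698495454 [[0.486, 0.874, -0.003], [0.728, -0.407, -0.552], [-0.484, 0.266, -0.834]] [-298.2 -363.2 1322.3] [1048.9 -239.   901.2]
side 560.4945931000146 560.4945931000146 314.54396236203695 231.51198411115007 [[-0.99, -0.141, -0.003], [-0.097, 0.694, -0.713], [0.103, -0.706, -0.701]] [ 566.4   46.5 1332.2] [428.3 987.9 968.7]
wrist 371.64829954431775 371.64829954431775 314.08716332295137 243.09641132339743 [[0.303, -0.953, -0.002], [-0.91, -0.29, 0.297], [-0.284, -0.088, -0.955]] [-549.4  -38.4  380.2] [ 239.2 -501.2  373.5]
```

View pics/scene0.png

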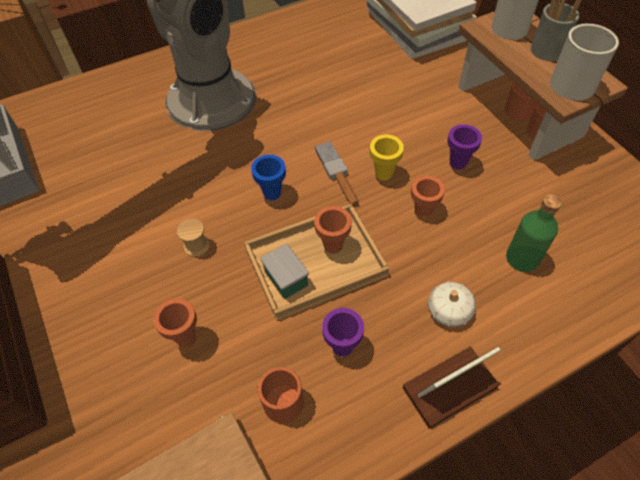

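View pics/side0.png

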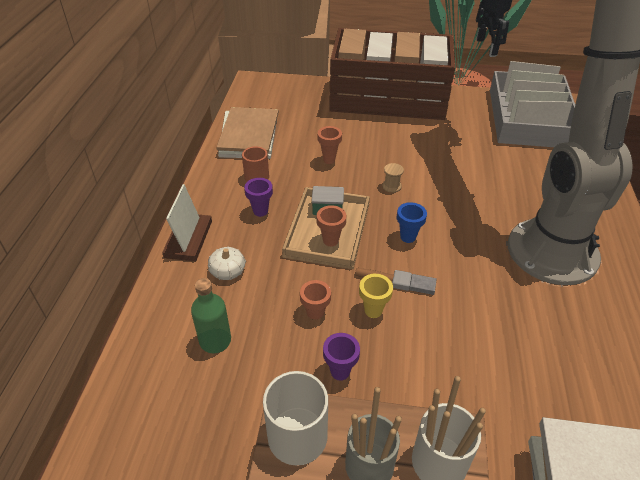

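Scene view: tall pot (178,325), crock (281,393), base pot in tray (333,230), short pot (427,195). In the side view they are at (329,145), (256,165), (331,225) and (315,300).

```bash
cat > h.py <<'E'
import cv2, numpy as np
from scipy.optimize import least_squares
def cam(f): 
    R=np.array(f["R"]);t=np.array(f["t"]);return R,t,-R.T@t
def ray(f,uv,fish=False):
    uv=np.atleast_2d(uv).astype(float);R,t,C=cam(f)
    x=(uv-[f["cx"],f["cy"]])/[f["fx"],f["fy"]]
    if fish:
        th=np.linalg.norm(x,axis=1,keepdims=True);d=np.hstack([x/np.maximum(th,1e-9)*np.sin(th),np.cos(th)])
    else: d=np.hstack([x,np.ones((len(x),1))])
    return C,d@R
def onplane(f,uv,z,fish=False):
    C,d=ray(f,uv,fish); return (C+d*((z-C[2])/d[:,2:]))[:,:2]
def proj(f,X):
    R,t,C=cam(f);c=np.atleast_2d(X)@R.T+t;return c[:,:2]/c[:,2:]*[f["fx"],f["fy"]]+[f["cx"],f["cy"]]
def mask(im):
    l=cv2.cvtColor(cv2.GaussianBlur(im,(3,3),0),cv2.COLOR_BGR2HSV).astype(int);h=l[...,0]
    return ((((h<=9)|(h>=176))&(l[...,1]>90)&(l[...,2]>50)).astype(np.uint8))*255
def rim(f,uv,z,r,m=None,span=80):
    """centre of a rim of radius r at height z from the far half of the silhouette near pixel uv"""
    m=mask(f["image"]) if m is None else m
    cs=cv2.findContours(m,cv2.RETR_EXTERNAL,cv2.CHAIN_APPROX_NONE)[0]
    c=max((c for c in cs if cv2.pointPolygonTest(c,(float(uv[0]),float(uv[1])),True)>-8),key=cv2.contourArea)[:,0]
    P=onplane(f,c,z);C=cam(f)[2][:2]
    x=onplane(f,uv,z)[0]
    for _ in range(30):
        d=P-x;u=(x-C)/np.linalg.norm(x-C);n=np.linalg.norm(d,axis=1)
        k=(d@u/n>np.cos(np.radians(span)))
        x=least_squares(lambda p:np.linalg.norm(P[k]-p,axis=1)-r,x,loss="soft_l1").x
    e=np.linalg.norm(P[k]-x,axis=1)-r
    return x,e.std(),k.sum()
E
python3 - <<'E'
from h import *; import pickle
fs={n:pickle.load(open(f"pics/{n}0.pkl","rb")) for n in("scene","side")}
print(cv2.cvtColor(fs["scene"]["image"],cv2.COLOR_BGR2HSV)[[325,335,230,195,400,350,230,330],[160,185,333,427,281,100,320,240]].tolist())
S={"tall":(95,33.5,(178,325),(329,148)),"base":(93,34.5,(333,235),(331,228)),"short":(70,32.5,(427,200),(315,302)),"crock":(80,34,(281,400),(256,165))}
for n,f in fs.items(): cv2.imwrite(f"pics/m_{n}.png",mask(f["image"]))
cv2.imwrite("pics/m.png",cv2.resize(np.hstack([mask(f["image"]) for f in fs.values()]),(800,300)))
for k,(z,r,a,b) in S.items():
    for n,uv in(("scene",a),("side",b)):
        try:x,e,c=rim(fs[n],uv,z,r);print(k,n,x.round(1),e.round(2),c)
        except Exception as E:print(k,n,E)
E
```

```text
[[9, 176, 185], [9, 177, 88], [9, 170, 105], [9, 162, 113], [9, 175, 197], [13, 179, 168], [9, 177, 207], [14, 167, 174]]
tall scene [ 603.7 -264.5] 13.81 225
tall side [ 570.6 -269.8] 1.41 25
base scene [532.3  40.7] 7.01 81
base side [526.2  53.3] 1.43 32
short scene [552.  250.6] 9.37 154
short side [533.8 261.7] 1.05 36
crock scene [ 774.5 -175.2] 9.26 270
crock side [ 756.5 -169.1] 1.39 28h.py:28: RuntimeWarning: invalid value encountered in divide
  k=(d@u/n>np.cos(np.radians(span)))
```

View pics/m.png

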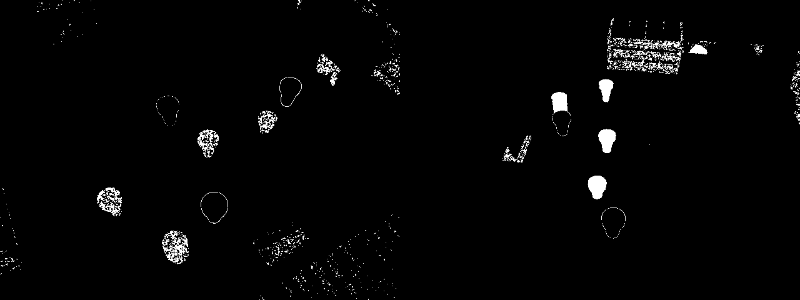

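The mask is solid in the side view but speckled in the scene view because the hue threshold sits right on the clay hue. I'll move it to 11, then close gaps.

```bash
python3 - <<'E'
s=open("h.py").read()
s=s.replace('''    l=cv2.cvtColor(cv2.GaussianBlur(im,(3,3),0),cv2.COLOR_BGR2HSV).astype(int);h=l[...,0]
    return ((((h<=9)|(h>=176))&(l[...,1]>90)&(l[...,2]>50)).astype(np.uint8))*255''','''    l=cv2.cvtColor(im.astype(np.float32)/255,cv2.COLOR_BGR2HSV);h=l[...,0]
    m=((((h<=22)|(h>=350))&(l[...,1]>.35)&(l[...,2]>.15)).astype(np.uint8))*255
    return cv2.morphologyEx(m,cv2.MORPH_OPEN,np.ones((3,3),np.uint8))''')
s=s.replace("n=np.linalg.norm(d,axis=1)\n","n=np.linalg.norm(d,axis=1)+1e-9\n")
open("h.py","w").write(s)
E
cat > m0.py <<'E'
from h import *; import pickle
fs={n:pickle.load(open(f"pics/{n}0.pkl","rb")) for n in("scene","side")}
S={"tall":(95,33.5,(178,325),(329,148)),"base":(93,34.5,(333,235),(331,228)),"short":(70,32.5,(427,200),(315,302)),"crock":(80,34,(281,400),(256,165))}
cv2.imwrite("pics/m2.png",cv2.resize(np.hstack([mask(f["image"]) for f in fs.values()]),(800,300)))
for k,(z,r,a,b) in S.items():
    for n,uv in(("scene",a),("side",b)):
        try:x,e,c=rim(fs[n],uv,z,r);print(k,n,x.round(1),e.round(2),c)
        except Exception as E:print(k,n,E)
E
python3 m0.py
```

```text
tall scene [ 572.2 -274.9] 0.81 50
tall side [ 571.1 -274.3] 1.02 25
base scene [528.   47.5] 0.96 44
base side [526.5  50.1] 0.89 32
short scene [535.4 257.8] 0.79 39
short side [533.9 258.8] 0.68 35
crock scene [ 759.5 -175.4] 0.67 54
crock side [ 757.1 -172.9] 1.33 27
```

View pics/m2.png

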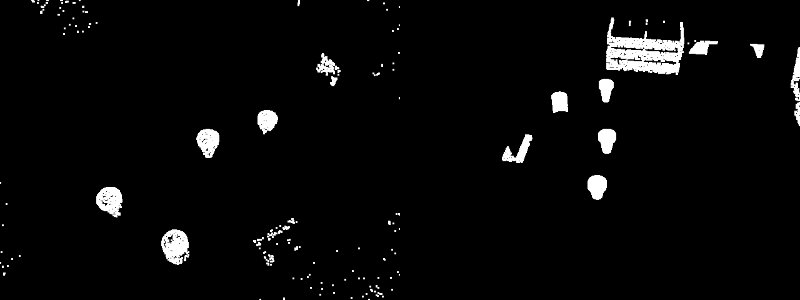

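>>> {"method": "jog_arm", "body": {
  "translation": [
    [0,0,0],
    [0,0,0],
    [0,0,0],
    [0.0316,-0.0194,0],
    [0.0316,-0.0194,0],
    [0.0316,-0.0194,0],
    [0.0316,-0.0194,0],
    [0.0316,-0.0194,0],
    [0.0316,-0.0194,0],
    [0.0316,-0.0194,0],
    [0.0316,-0.0194,0],
    [0.0316,-0.0194,0],
    [0.0316,-0.0194,0],
    [0.0316,-0.0194,0],
    [0.0316,-0.0194,0],
    [0.0316,-0.0194,0],
    [0.0316,-0.0194,0],
    [0.0316,-0.0194,0],
    [0.0316,-0.0194,0]
  ],
  "twist": [0.131,0.131,0.131,0,0,0,0,0,0,0,0,0,0,0,0,0,0,0,0],
  "hand": [1,1,1,0.6,0.6,0.6,0.6,0.6,0.6,0.6,0.6,0.6,0.6,0.6,0.6,0.6,0.6,0.6,0.6],
  "squeeze": 25
}}

```text
time: 1.73
tcp_pos: [572.4, -274.6, 238.7]
orientation: [1.0, 0.0, -0.0, -0.0]
wrist_force: [-0.3, -0.2, -0.6]
finger_gap: 0.798
grasp_force: 0.0
```

```bash
cat > st.py <<'E'
from bench import env
import numpy as np
from scipy.spatial.transform import Rotation as Ro
import sys
s=env.sense();R=Ro.from_quat(s["orientation"]).as_matrix();p=np.array(s["tcp_pos"])
print("t",round(s["time"],2),"p",p.round(2),"xax",R[:,0].round(3),"z",R[:,2].round(3),"gap",round(s["finger_gap"],3),"gf",np.round(s["grasp_force"],1),"F",np.round(s["wrist_force"],2),"tips",env.tips_ahead)
if len(sys.argv)>3:
    d=R.T@(np.array(list(map(float,sys.argv[1:4])))-p);print("share",(d/800).round(4))
E
python3 st.py 571.7 -274.6 160
python3 - <<'E'
from h import *; import pickle
from bench import viewer
f=viewer.grab_frame("wrist");cv2.imwrite("pics/w1.png",f["image"]);pickle.dump(f,open("pics/w1.pkl","wb"))
E
```

```text
t 1.73 p [ 572.44 -274.64  238.75] xax [ 1.     0.    -0.001] z [-0.001  0.    -1.   ] gap 0.798 gf 0.0 F [-0.35 -0.18 -0.56] tips 8.0
share [-0.0008 -0.      0.0984]
```

View pics/w1.png

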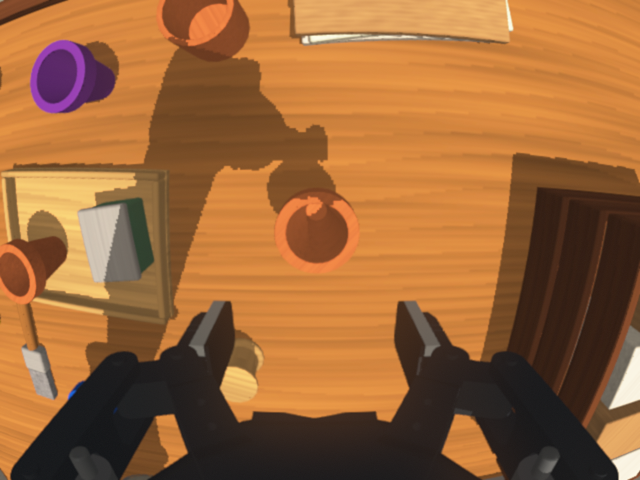

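The tall pot's rim is centred near (317,230). The fingertips' inner corners are near (232,303) and (397,303) at a 68 mm gap.

Run:
```python
from h import *; import pickle
f=pickle.load(open("pics/w1.pkl","rb"))
for z in (220,225,230,235,240,245):
    P=onplane(f,[(232,303),(397,303)],z,True);print(z,P.round(1).tolist(),round(abs(P[0,1]-P[1,1]),1))
im=f["image"];l=cv2.cvtColor(im.astype(np.float32)/255,cv2.COLOR_BGR2HSV)
m=((l[...,0]<=21)).astype(np.uint8)
m=cv2.morphologyEx(m,cv2.MORPH_OPEN,np.ones((3,3),np.uint8))
cs=cv2.findContours(m,cv2.RETR_EXTERNAL,cv2.CHAIN_APPROX_NONE)[0]
c=max([c for c in cs if cv2.pointPolygonTest(c,(317.,260.),True)>-8],key=cv2.contourArea)[:,0]
P=onplane(f,c,95,True);
r=least_squares(lambda p:np.linalg.norm(P-p[:2],axis=1)-p[2],[570,-275,33],loss="soft_l1")
print(len(c),r.x.round(2),np.abs(r.fun).mean())
```

```text
220 [[570.9, -236.8], [570.8, -314.1]] 77.4
225 [[573.4, -238.0], [573.3, -312.9]] 74.9
230 [[575.9, -239.3], [575.8, -311.6]] 72.3
235 [[578.5, -240.5], [578.4, -310.4]] 69.8
240 [[581.0, -241.8], [580.9, -309.1]] 67.3
245 [[583.5, -243.0], [583.4, -307.8]] 64.8Traceback (most recent call last):
  File "<stdin>", line 9, in <module>
ValueError: max() iterable argument is empty
```

```bash
python3 - <<'E'
from h import *; import pickle
f=pickle.load(open("pics/w1.pkl","rb"))
roi=f["image"][180:285,262:375];l=cv2.cvtColor(roi.astype(np.float32)/255,cv2.COLOR_BGR2HSV)
m=((l[...,0]<=20)&(l[...,2]>.75)).astype(np.uint8)
m=cv2.morphologyEx(m,cv2.MORPH_OPEN,np.ones((3,3),np.uint8))
cs=cv2.findContours(m,cv2.RETR_EXTERNAL,cv2.CHAIN_APPROX_NONE)[0]
c=cv2.convexHull(max(cs,key=cv2.contourArea))[:,0]+[262,180]
P=onplane(f,c,95,True)
r=least_squares(lambda p:np.linalg.norm(P-p[:2],axis=1)-p[2],[570,-275,33],loss="soft_l1")
print(len(c),r.x.round(2),np.abs(r.fun).mean())
E
python3 st.py 571.7 -274.6 70
```

```text
t 1.78 p [ 578.59 -267.5   238.04] xax [1.    0.01  0.005] z [ 0.005  0.006 -1.   ] gap 0.799 gf 0.0 F [ 5.67  4.7  -0.03] tips 8.0
share [-0.0098  0.0101  0.2099]Traceback (most recent call last):
  File "<stdin>", line 7, in <module>
ValueError: max() iterable argument is empty
```

>>> {"method": "jog_arm", "body": {
  "translation": [
    [0,0,0],
    [0,0,0],
    [0,0,0],
    [0,0,0],
    [0,0,0]
  ],
  "twist": [0,0,0,0,0],
  "hand": [1,1,1,1,1]
}}

```text
time: 2.2
tcp_pos: [570.5, -277.1, 239.5]
orientation: [1.0, -0.001, -0.0, 0.0]
wrist_force: [0.6, 0.4, 0.6]
finger_gap: 1.001
grasp_force: 0.0
```

```bash
cat > wr.py <<'E'
from h import *; import pickle
def wrim(f,uv,z,half=60,x0=(570,-275),verbose=True):
    """rim circle in the wrist view: bright orange/lit top ring round pixel uv, cast on plane z"""
    u,v=map(int,uv);a,b=max(v-half,0),max(u-half,0)
    roi=f["image"][a:v+half,b:u+half];l=cv2.cvtColor(roi.astype(np.float32)/255,cv2.COLOR_BGR2HSV)
    m=((l[...,0]<=22)&(l[...,1]>.5)&(l[...,2]>.7)).astype(np.uint8)*255
    m=cv2.morphologyEx(m,cv2.MORPH_OPEN,np.ones((3,3),np.uint8))
    cv2.imwrite("pics/roi.png",np.hstack([roi,cv2.cvtColor(m,cv2.COLOR_GRAY2BGR)]))
    cs=cv2.findContours(m,cv2.RETR_EXTERNAL,cv2.CHAIN_APPROX_NONE)[0]
    c=cv2.convexHull(max(cs,key=cv2.contourArea))[:,0]+[b,a]
    P=onplane(f,c,z,True)
    r=least_squares(lambda p:np.linalg.norm(P-p[:2],axis=1)-p[2],[*x0,33],loss="soft_l1")
    return r.x.round(2),np.abs(r.fun).mean().round(2),len(c)
E
python3 st.py 571.7 -274.6 70
python3 - <<'E'
from wr import *
from bench import viewer
f=pickle.load(open("pics/w1.pkl","rb"))
print(cv2.cvtColor(f["image"].astype(np.float32)/255,cv2.COLOR_BGR2HSV)[[230,265,230,150,230],[280,317,317,400,250]].round(2).tolist())
f=viewer.grab_frame("wrist");pickle.dump(f,open("pics/w2.pkl","wb"))
try: print(wrim(f,(317,230),95))
except Exception as e: print(e)
E
```

```text
t 2.2 p [ 570.51 -277.08  239.5 ] xax [ 1.    -0.002 -0.   ] z [-0.    -0.001 -1.   ] gap 1.001 gf 0.0 F [0.61 0.4  0.6 ] tips 8.0
share [ 0.0016 -0.0033  0.2119]
[[22.280000686645508, 0.7099999785423279, 0.9200000166893005], [23.020000457763672, 0.7099999785423279, 0.949999988079071], [20.670000076293945, 0.699999988079071, 0.5099999904632568], [27.84000015258789, 0.699999988079071, 0.8500000238418579], [28.829999923706055, 0.699999988079071, 0.8700000047683716]]
(array([ 595.34, -277.3 ,    4.21]), np.float64(0.33), 6)
```

```bash
sed -i 's/<=22)&(l\[...,1\]>.5)&(l\[...,2\]>.7)/<=25)\&(l[...,1]>.5)\&(l[...,2]>.25)/' wr.py
python3 - <<'E'
from wr import *
for k in "12": print(wrim(pickle.load(open(f"pics/w{k}.pkl","rb")),(317,230),95))
E
python3 st.py 571.7 -274.6 70
```

```text
(array([ 570.59, -277.03,   34.01]), np.float64(0.5), 36)
(array([ 570.42, -277.  ,   33.98]), np.float64(0.53), 40)
t 2.25 p [ 570.7  -276.83  239.52] xax [ 1.    -0.002 -0.   ] z [-0.    -0.001 -1.   ] gap 0.999 gf 0.0 F [ 0.12 -0.51  0.71] tips 8.0
share [ 0.0013 -0.0029  0.2119]
```

>>> {"method": "jog_arm", "body": {
  "translation": [
    [0,-0.001,0.015],
    [0,0,0.03],
    [0,0,0.03],
    [0,0,0.03],
    [0,0,0.03],
    [0,0,0.03],
    [0,0,0.02],
    [0,0,0.015],
    [0,0,0.01],
    [0,0,0.0015],
    [0,0,0],
    [0,0,0],
    [0,0,0],
    [0,0,0],
    [0,0,0],
    [0,0,0],
    [0,0,0],
    [0,0,0]
  ],
  "twist": [0,0,0,0,0,0,0,0,0,0,0,0,0,0,0,0,0,0],
  "hand": [1,1,1,1,1,1,1,1,1,1,1,1,0.7,0.6,0.4,0,-1,-1],
  "squeeze": 30
}}

```text
time: 3.75
tcp_pos: [572.6, -275.4, 71.7]
orientation: [1.0, 0.0, 0.001, 0.001]
wrist_force: [-1.4, -0.7, 5.8]
finger_gap: 0.769
grasp_force: 33.7
```

```bash
python3 st.py 527.2 48.8 240
```

```text
t 3.75 p [ 572.61 -275.42   71.75] xax [1.    0.    0.003] z [ 0.003 -0.001 -1.   ] gap 0.769 gf 33.7 F [-1.38 -0.68  5.84] tips 8.0
share [-0.0562 -0.405  -0.2111]
```

>>> {"method": "jog_arm", "body": {
  "translation": [
    [0,0,-0.01],
    [0,0,-0.02],
    [0,0,-0.03],
    [0,0,-0.035],
    [0,0,-0.03],
    [-0.004,-0.025,-0.025],
    [-0.004,-0.03,-0.015],
    [-0.0045,-0.035,-0.01],
    [-0.005,-0.0375,0],
    [-0.005,-0.0375,0],
    [-0.005,-0.0375,0],
    [-0.005,-0.0375,0],
    [-0.005,-0.0375,0],
    [-0.0045,-0.035,0],
    [-0.004,-0.03,0],
    [-0.004,-0.025,0],
    [-0.003,-0.02,0],
    [-0.0022,-0.0125,0],
    [-0.001,-0.005,0],
    [0,0,0]
  ],
  "twist": [0,0,0,0,0,0,0,0,0,0,0,0,0,0,0,0,0,0,0,0],
  "hand": [-1,-1,-1,-1,-1,-1,-1,-1,-1,-1,-1,-1,-1,-1,-1,-1,-1,-1,-1,-1]
}}

```text
time: 5.42
tcp_pos: [526.0, 50.0, 209.8]
orientation: [1.0, 0.001, -0.001, -0.0]
wrist_force: [-0.6, 0.3, -1.9]
finger_gap: 0.773
grasp_force: 34.6
```

>>> {"method": "jog_arm", "body": {
  "translation": [
    [0,0,0],
    [0,0,0],
    [0,0,0]
  ],
  "twist": [0,0,0],
  "hand": [-1,-1,-1]
}}

```text
time: 5.67
tcp_pos: [526.8, 47.4, 209.9]
orientation: [1.0, -0.001, -0.0, 0.0]
wrist_force: [-0.1, -1.1, -2.9]
finger_gap: 0.773
grasp_force: 34.6
```

```bash
python3 - <<'E'
from h import *; import pickle
from bench import viewer
a=[]
for n in("scene","side"):
    f=viewer.grab_frame(n);pickle.dump(f,open(f"pics/{n}1.pkl","wb"))
    p=proj(f,[527,49,150])[0];u,v=p.astype(int);a.append(cv2.resize(f["image"][v-100:v+100,u-100:u+100],(400,400)));print(n,p)
cv2.imwrite("pics/held1.png",np.hstack(a))
E
python3 st.py 527.2 48.8 212
```

```text
scene [333.01023707 200.89871533]
side [331.32231553 196.67164672]
t 5.77 p [526.76  48.04 210.01] xax [ 1.    -0.002 -0.   ] z [-0. -0. -1.] gap 0.777 gf 34.6 F [-0.64  0.24 -2.78] tips 8.0
share [ 0.0006 -0.001  -0.0025]
```

View pics/held1.png

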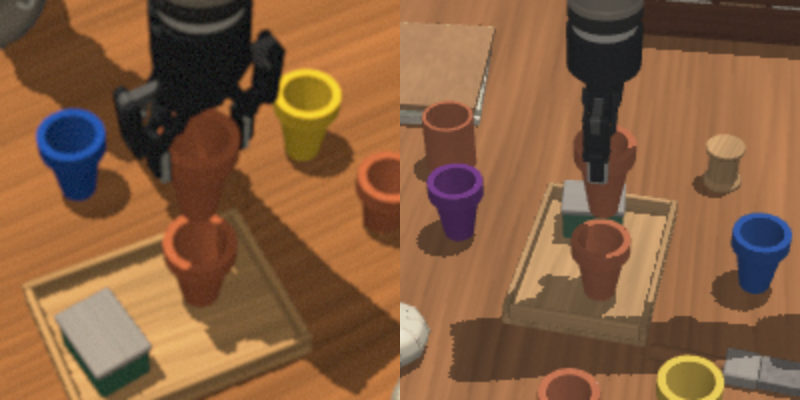

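The tall pot is held upright above the base pot and the collar grip looks good in both views. Next I measure their relative axis offset from the silhouette midlines.

```bash
cat > ax.py <<'E'
from h import *; import pickle
def mid(f,uc,v0,v1,half,hmax=23):
    """horizontal bearing lines (normal n, offset c: n.xy=c) of a pot axis from silhouette midpoints in rows v0..v1"""
    im=cv2.medianBlur(f["image"],3);l=cv2.cvtColor(im.astype(np.float32)/255,cv2.COLOR_BGR2HSV)
    m=((l[...,0]<=hmax)|(l[...,0]>=345))&(l[...,1]>.35)&(l[...,2]>.1)
    out=[];W=[]
    for v in range(v0,v1):
        r=np.flatnonzero(m[v,uc-half:uc+half])+uc-half
        if len(r)<6: continue
        g=np.split(r,np.flatnonzero(np.diff(r)>3)+1);r=max(g,key=len)
        C,d=ray(f,((r[0]+r[-1])/2,v));n=np.array([-d[0,1],d[0,0]]);n/=np.linalg.norm(n)
        out.append([*n,n@C[:2]]);W.append((v,int(r[0]),int(r[-1])))
    return np.array(out),W
E
python3 - <<'E'
from ax import *
sc,sd=[pickle.load(open(f"pics/{n}1.pkl","rb")) for n in("scene","side")]
# crop->full: u=233+cx/2, v=100+cy/2 ; side u=231+(cx-400)/2, v=96+cy/2
for n,f,u,rows in(("sc-held",sc,334,(178,204)),("sc-base",sc,333,(216,250)),("sd-held",sd,332,(186,207)),("sd-base",sd,331,(210,245))):
    o,W=mid(f,u,*rows,30);print(n,W)
E
```

```text
sc-held [(178, 319, 351), (179, 319, 351), (180, 319, 350), (181, 319, 350), (182, 318, 349), (183, 318, 349), (184, 318, 349), (185, 318, 350), (186, 318, 348), (187, 318, 347), (188, 318, 346), (189, 318, 345), (190, 318, 345), (191, 319, 344), (192, 319, 344), (193, 320, 344), (194, 320, 344), (195, 320, 343), (196, 321, 343), (197, 321, 343), (198, 321, 342), (199, 321, 342), (200, 321, 342), (201, 321, 341), (202, 321, 341), (203, 321, 341)]
sc-base [(216, 315, 349), (217, 314, 350), (218, 315, 350), (219, 314, 350), (220, 313, 351), (221, 314, 351), (222, 314, 350), (223, 314, 350), (224, 314, 351), (225, 314, 351), (226, 314, 350), (227, 314, 350), (228, 315, 349), (229, 315, 349), (230, 316, 350), (231, 316, 349), (232, 317, 348), (233, 317, 348), (234, 318, 347), (235, 319, 347), (236, 320, 346), (237, 321, 345), (238, 322, 344), (239, 322, 344), (240, 323, 344), (241, 323, 343), (242, 323, 343), (243, 324, 342), (244, 324, 342), (245, 324, 342), (246, 325, 341), (247, 325, 341), (248, 325, 341), (249, 326, 341)]
sd-held [(186, 335, 343), (187, 324, 342), (188, 324, 342), (1
[... 190 characters left out ...]
 326, 339), (201, 326, 338), (202, 327, 338), (203, 327, 337), (204, 329, 334), (206, 325, 337)]
sd-base [(210, 319, 343), (211, 318, 344), (212, 318, 345), (213, 317, 345), (214, 316, 345), (215, 316, 346), (216, 316, 346), (217, 317, 346), (218, 317, 345), (219, 317, 345), (220, 317, 345), (221, 317, 345), (222, 317, 345), (223, 317, 345), (224, 317, 345), (225, 318, 344), (226, 319, 343), (227, 320, 342), (228, 321, 342), (229, 321, 340), (230, 321, 341), (231, 321, 340), (232, 321, 340), (233, 321, 339), (234, 322, 339), (235, 322, 339), (236, 322, 339), (237, 323, 339), (238, 323, 338), (239, 323, 338), (240, 323, 338), (241, 323, 338), (242, 324, 337), (243, 325, 337), (244, 325, 336)]
```

```bash
cat >> ax.py <<'E'
def axis(sc,sd,a,b):
    """a,b = (u,v0,v1) in scene and side; least-squares axis xy and each camera's residual spread"""
    A=mid(sc,a[0],a[1],a[2],30)[0];B=mid(sd,b[0],b[1],b[2],30)[0]
    n1,n2=A.mean(0),B.mean(0);x=np.linalg.solve([n1[:2],n2[:2]],[n1[2],n2[2]])
    g=lambda o:np.polyfit(range(len(o)),o[:,2]-o[:,:2]@x,1)[0]*len(o)
    return x,(g(A),g(B)),n1[:2],n2[:2]
E
python3 - <<'E'
from ax import *
sc,sd=[pickle.load(open(f"pics/{n}1.pkl","rb")) for n in("scene","side")]
sc0,sd0=[pickle.load(open(f"pics/{n}0.pkl","rb")) for n in("scene","side")]
h=axis(sc,sd,(334,190,204),(332,188,204));b=axis(sc,sd,(333,218,250),(331,212,245))
b0=axis(sc0,sd0,(333,218,250),(331,212,245))
bb=axis(sc,sd,(333,238,250),(331,229,245))
for q in(h,b,b0,bb):print([np.round(z,2).tolist() for z in q])
print("held-base",h[0]-b[0])
E
python3 st.py 527.2 48.8 190
```

```text
[[524.38, 47.55], [1.42, 1.2], [-0.48, -0.88], [0.99, 0.1]]
[[526.52, 48.18], [-2.09, -0.22], [-0.48, -0.88], [0.99, 0.1]]
[[526.39, 48.05], [-2.06, 0.15], [-0.48, -0.88], [0.99, 0.1]]
[[526.55, 48.96], [-0.05, -1.15], [-0.48, -0.88], [0.99, 0.1]]
held-base [-2.13758928 -0.62580843]
t 5.77 p [526.76  48.04 210.01] xax [ 1.    -0.002 -0.   ] z [-0. -0. -1.] gap 0.777 gf 34.6 F [-0.64  0.24 -2.78] tips 8.0
share [ 0.0006 -0.001   0.025 ]
```

>>> {"method": "jog_arm", "body": {
  "translation": [
    [0.0028,-0.001,0.01],
    [0,0,0.015],
    [0,0,0.02],
    [0,0,0.02],
    [0,0,0.015],
    [0,0,0.01],
    [0,0,0.008],
    [0,0,0.005],
    [0,0,0.003],
    [0,0,0],
    [0,0,0],
    [0,0,0],
    [0,0,0]
  ],
  "twist": [0,0,0,0,0,0,0,0,0,0,0,0,0],
  "hand": [-1,-1,-1,-1,-1,-1,-1,-1,-1,-1,-1,-1,-1]
}}

```text
time: 6.85
tcp_pos: [529.3, 50.1, 125.9]
orientation: [1.0, 0.0, 0.001, -0.0]
wrist_force: [0.2, 0.8, -2.3]
finger_gap: 0.771
grasp_force: 34.5
```

```bash
python3 st.py 527.2 48.8 105
python3 - <<'E'
from ax import *
from bench import viewer
a=[];F=[]
for n in("scene","side"):
    f=viewer.grab_frame(n);F.append(f);pickle.dump(f,open(f"pics/{n}2.pkl","wb"))
    u,v=proj(f,[527,49,110])[0].astype(int);a.append(cv2.resize(f["image"][v-60:v+60,u-60:u+60],(400,400),interpolation=cv2.INTER_CUBIC));print(n,u,v)
cv2.imwrite("pics/held2.png",np.hstack(a))
bb=axis(*F,(333,238,250),(331,229,245));print(bb[0])
E
python3 st.py 527.2 48.8 105
```

```text
t 6.85 p [529.33  50.08 125.94] xax [1.    0.    0.001] z [ 0.001  0.    -1.   ] gap 0.771 gf 34.5 F [ 0.2   0.84 -2.3 ] tips 8.0
share [-0.0027  0.0016  0.0262]
scene 333 214
side 331 209
[526.74269236  48.57779878]
t 6.95 p [529.12  50.06 125.73] xax [1.    0.    0.001] z [ 0.001  0.    -1.   ] gap 0.78 gf 34.5 F [-0.15 -0.2  -3.51] tips 8.0
share [-0.0024  0.0016  0.0259]
```

View pics/held2.png

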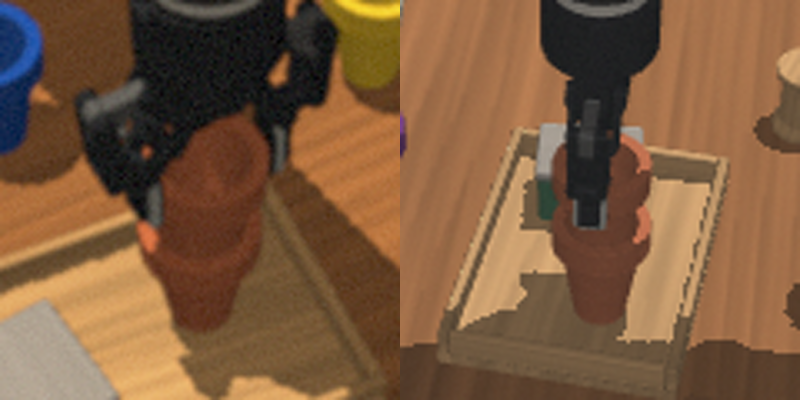

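The tall pot is partly inserted, with the near finger's tip at about (328,217) in the side view. I'll check its height against the base rim.

Run:
```python
from ax import *
sd=pickle.load(open("pics/side2.pkl","rb"))
C,d=ray(sd,(328,217.4))
for y in(82,88,94):
    X=C+d[0]*((y-C[1])/d[0,1]);print(X.round(1))
sc=pickle.load(open("pics/scene2.pkl","rb"))
# rim of held pot silhouettes in the two views just above base rim: widths
print(mid(sc,333,205,222,30)[1]);print(mid(sd,331,195,222,30)[1])
```

```text
[529.9  82.  117.1]
[529.2  88.  122.7]
[528.5  94.  128.4]
[(205, 322, 353), (206, 321, 352), (207, 321, 353), (208, 321, 353), (209, 320, 352), (210, 321, 352), (211, 321, 352), (212, 321, 351), (213, 321, 351), (214, 321, 351), (215, 321, 350), (216, 321, 350), (217, 321, 350), (218, 322, 350), (219, 321, 350), (220, 322, 350), (221, 321, 350)]
[(195, 335, 346), (196, 334, 345), (197, 334, 346), (198, 334, 346), (199, 334, 345), (200, 334, 345), (201, 334, 345), (202, 334, 345), (203, 334, 345), (204, 334, 345), (205, 333, 345), (206, 333, 345), (207, 333, 345), (208, 333, 344), (209, 333, 343), (210, 333, 344), (211, 333, 344), (212, 333, 345), (213, 333, 345), (214, 333, 345), (215, 333, 346), (216, 333, 346), (217, 316, 346), (218, 316, 345), (219, 317, 345), (220, 317, 345), (221, 317, 345)]
```

```bash
cat >> ax.py <<'E'
def redge(f,uc,v0,v1,r,half=30):
    """axis bearing from the right silhouette edge of a vertical band of radius r: n, n.x of axis (n to image right)"""
    W=mid(f,uc,v0,v1,half)[1];o=[]
    for v,a,b in W:
        C,d=ray(f,(b+.5,v));n=np.array([d[0,1],-d[0,0]]);n/=np.linalg.norm(n)
        if n@cam(f)[0][0,:2]<0:n=-n
        o.append([*n,n@C[:2]-r])
    return np.mean(o,0)
E
python3 - <<'E'
from ax import *
sc,sd=[pickle.load(open(f"pics/{n}2.pkl","rb")) for n in("scene","side")]
sc1,sd1=[pickle.load(open(f"pics/{n}1.pkl","rb")) for n in("scene","side")]
h=[redge(sc,333,203,210,33.5),redge(sd,331,196,206,33.5)]
b=[redge(sc1,333,220,228,34.5),redge(sd1,331,215,224,34.5)]
b2=[redge(sc,333,220,228,34.5),redge(sd,331,217,224,34.5)]
for q in(h,b,b2):print(np.linalg.solve([a[:2] for a in q],[a[2] for a in q]).round(2),np.round(q,2).tolist())
E
```

```text
[528.06  51.02] [[0.53, 0.84, 325.55], [-1.0, -0.07, -530.34]]
[526.96  47.43] [[0.53, 0.85, 320.07], [-1.0, -0.07, -528.97]]
[527.36  46.37] [[0.53, 0.85, 318.9], [-1.0, -0.07, -529.3]]
```

```bash
python3 - <<'E'
from ax import *
sc,sd=[pickle.load(open(f"pics/{n}2.pkl","rb")) for n in("scene","side")]
sc1,sd1=[pickle.load(open(f"pics/{n}1.pkl","rb")) for n in("scene","side")]
print(redge(sc1,334,172,179,33.5),mid(sc1,334,165,182,30)[1])
print(mid(sc,333,190,206,30)[1])
b=np.hstack([cv2.resize(f["image"][v:v+60,305:365],(400,400),interpolation=cv2.INTER_CUBIC) for f,v in((sc1,150),(sc,185))])
cv2.imwrite("pics/z.png",cv2.convertScaleAbs(b,alpha=1.8))
E
python3 st.py
```

```text
[  0.53022708   0.84785054 319.99615681] [(165, 324, 352), (166, 323, 352), (167, 321, 354), (168, 320, 354), (169, 319, 352), (170, 319, 352), (171, 319, 352), (172, 318, 352), (173, 317, 354), (174, 317, 353), (175, 316, 353), (176, 318, 351), (177, 318, 351), (178, 319, 351), (179, 319, 351), (180, 319, 350), (181, 319, 350)]
[(190, 336, 349), (191, 335, 350), (192, 332, 350), (193, 331, 351), (194, 330, 352), (195, 330, 352), (196, 330, 354), (197, 329, 353), (198, 328, 353), (199, 327, 353), (200, 326, 354), (201, 324, 353), (202, 324, 353), (203, 323, 353), (204, 322, 353), (205, 322, 353)]
t 6.95 p [529.12  50.06 125.73] xax [1.    0.    0.001] z [ 0.001  0.    -1.   ] gap 0.78 gf 34.5 F [-0.15 -0.2  -3.51] tips 8.0
```

View pics/z.png

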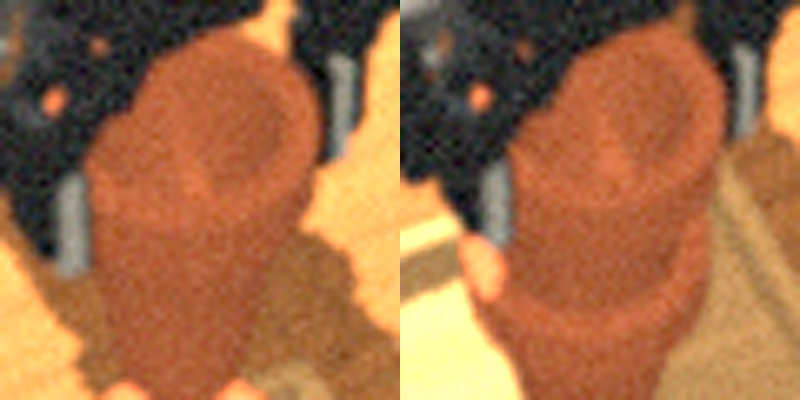

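Compared with the base, the held rim sits slightly right of centre (about 1 px), so I'll correct −1.5 mm in y and lower slowly.

>>> {"method": "jog_arm", "body": {
  "translation": [
    [-0.0005,0.0019,0],
    [0,0,0.003],
    [0,0,0.004],
    [0,0,0.003],
    [0,0,0.002],
    [0,0,0.001],
    [0,0,0],
    [0,0,0],
    [0,0,0]
  ],
  "twist": [0,0,0,0,0,0,0,0,0],
  "hand": [-1,-1,-1,-1,-1,-1,-1,-1,-1]
}}

```text
time: 7.7
tcp_pos: [528.5, 48.6, 115.0]
orientation: [1.0, 0.0, 0.0, -0.0]
wrist_force: [0.3, -0.5, -2.7]
finger_gap: 0.778
grasp_force: 34.6
```

```bash
python3 st.py
```

```text
t 7.7 p [528.52  48.56 114.97] xax [1. 0. 0.] z [ 0.  0. -1.] gap 0.778 gf 34.6 F [ 0.35 -0.47 -2.69] tips 8.0
```

Still free (weight about 2.7 N). Lowering in small steps.

>>> {"method": "jog_arm", "body": {
  "translation": [
    [0,0,0.001],
    [0,0,0.001],
    [0,0,0.001],
    [0,0,0.001],
    [0,0,0.001],
    [0,0,0],
    [0,0,0],
    [0,0,0]
  ],
  "twist": [0,0,0,0,0,0,0,0],
  "hand": [-1,-1,-1,-1,-1,-1,-1,-1]
}}

```text
time: 8.37
tcp_pos: [528.3, 48.4, 110.8]
orientation: [1.0, 0.0, -0.0, 0.0]
wrist_force: [0.6, -0.6, -2.9]
finger_gap: 0.774
grasp_force: 34.6
```

>>> {"method": "jog_arm", "body": {
  "translation": [
    [0,0,0.001],
    [0,0,0.001],
    [0,0,0],
    [0,0,0]
  ],
  "twist": [0,0,0,0],
  "hand": [-1,-1,-1,-1]
}}

```text
time: 8.7
tcp_pos: [528.4, 48.4, 109.2]
orientation: [1.0, 0.0, -0.0, 0.0]
wrist_force: [0.2, 0.1, -2.1]
finger_gap: 0.778
grasp_force: 34.6
```

>>> {"method": "jog_arm", "body": {
  "translation": [
    [0,0,0.001],
    [0,0,0.001],
    [0,0,0],
    [0,0,0]
  ],
  "twist": [0,0,0,0],
  "hand": [-1,-1,-1,-1]
}}

```text
time: 9.03
tcp_pos: [528.4, 48.3, 107.6]
orientation: [1.0, 0.0, -0.0, 0.0]
wrist_force: [0.6, -0.4, -2.9]
finger_gap: 0.775
grasp_force: 34.6
```

>>> {"method": "jog_arm", "body": {
  "translation": [
    [0,0,0.001],
    [0,0,0],
    [0,0,0]
  ],
  "twist": [0,0,0],
  "hand": [-1,-1,-1]
}}

```text
time: 9.28
tcp_pos: [528.5, 48.3, 106.9]
orientation: [1.0, 0.0, 0.0, 0.0]
wrist_force: [0.3, -1.2, -2.3]
finger_gap: 0.776
grasp_force: 34.6
```

>>> {"method": "jog_arm", "body": {
  "translation": [
    [0,0,0.001],
    [0,0,0],
    [0,0,0]
  ],
  "twist": [0,0,0],
  "hand": [-1,-1,-1]
}}

```text
time: 9.53
tcp_pos: [528.5, 48.3, 106.1]
orientation: [1.0, 0.0, 0.0, 0.0]
wrist_force: [1.1, -1.1, -1.4]
finger_gap: 0.772
grasp_force: 34.7
```

>>> {"method": "jog_arm", "body": {
  "translation": [
    [0,0,0.0008],
    [0,0,0],
    [0,0,0]
  ],
  "twist": [0,0,0],
  "hand": [-1,-1,-1]
}}

```text
time: 9.78
tcp_pos: [528.5, 48.3, 105.5]
orientation: [1.0, 0.0, 0.0, 0.0]
wrist_force: [0.2, -1.2, -0.2]
finger_gap: 0.775
grasp_force: 34.7
```

>>> {"method": "jog_arm", "body": {
  "translation": [
    [0,0,0.0008],
    [0,0,0],
    [0,0,0]
  ],
  "twist": [0,0,0],
  "hand": [-1,-1,-1]
}}

```text
time: 10.03
tcp_pos: [528.6, 48.2, 105.0]
orientation: [1.0, 0.0, 0.0, 0.0]
wrist_force: [0.3, -1.8, -0.9]
finger_gap: 0.775
grasp_force: 34.8
```

>>> {"method": "jog_arm", "body": {
  "translation": [
    [0,0.0008,0],
    [0,0,0.0006],
    [0,0,0],
    [0,0,0]
  ],
  "twist": [0,0,0,0],
  "hand": [-1,-1,-1,-1]
}}

```text
time: 10.37
tcp_pos: [528.8, 47.9, 104.7]
orientation: [1.0, 0.0, 0.0, -0.0]
wrist_force: [-0.7, -1.5, 2.6]
finger_gap: 0.773
grasp_force: 34.9
```

>>> {"method": "jog_arm", "body": {
  "translation": [
    [0,0,0.0008],
    [0,0,0],
    [0,0,0]
  ],
  "twist": [0,0,0],
  "hand": [-1,-1,-1]
}}

```text
time: 10.62
tcp_pos: [529.1, 47.9, 104.6]
orientation: [1.0, 0.0, 0.001, -0.0]
wrist_force: [-0.6, -2.0, 5.4]
finger_gap: 0.775
grasp_force: 35.2
```

Seated at the expected height (104.7). I'll ease off slightly and release.

>>> {"method": "jog_arm", "body": {
  "translation": [
    [0,0,-0.0008],
    [0,0,0],
    [0,0,0],
    [0,0,0],
    [0,0,0],
    [0,0,0],
    [0,0,0]
  ],
  "twist": [0,0,0,0,0,0,0],
  "hand": [-1,-1,0.6,0.7,0.8,1,1]
}}

```text
time: 11.2
tcp_pos: [528.1, 48.3, 104.1]
orientation: [1.0, 0.0, -0.0, -0.0]
wrist_force: [-0.2, 0.1, 0.3]
finger_gap: 0.997
grasp_force: 0.0
```

>>> {"method": "jog_arm", "body": {
  "translation": [
    [0,0,-0.005],
    [0,0,-0.01],
    [0,0,-0.015],
    [0,0,-0.02],
    [0,0,-0.025],
    [0,0,-0.025],
    [0,0,-0.02],
    [0,0,-0.01],
    [0,0,0],
    [0,0,0],
    [0,0,0]
  ],
  "twist": [0,0,0,0,0,0,0,0,0,0,0],
  "hand": [1,1,1,1,1,1,1,1,1,1,1]
}}

```text
time: 12.12
tcp_pos: [527.6, 47.7, 207.2]
orientation: [1.0, 0.0, -0.001, 0.0]
wrist_force: [-0.8, 0.8, 0.2]
finger_gap: 1.002
grasp_force: 0.0
```

```bash
python3 - <<'E'
from ax import *
from bench import viewer
F=[]
for n in("scene","side"):
    f=viewer.grab_frame(n);F.append(f);pickle.dump(f,open(f"pics/{n}3.pkl","wb"))
for f,uv in zip(F,((337,205),(331,200))): 
    for z in (125,128,131): print(z,[np.round(q,2) for q in rim(f,uv,z,33.5,span=70)])
print("base",axis(*F,(333,238,250),(331,229,245))[0])
for f,uv in zip(F,((427,200),(315,302))): print("short",rim(f,uv,70,32.5)[0])
Ws=viewer.grab_frame("wrist");pickle.dump(Ws,open("pics/w3.pkl","wb"))
a=[cv2.resize(f["image"][150:270,270:390],(400,400),interpolation=cv2.INTER_CUBIC) for f in F];cv2.imwrite("pics/s3.png",np.hstack(a))
E
python3 st.py 533 257.5 240
```

```text
125 [array([524.2 ,  48.17]), np.float64(1.39), np.int64(39)]
128 [array([526.43,  47.07]), np.float64(1.38), np.int64(40)]
131 [array([528.59,  45.88]), np.float64(1.38), np.int64(40)]
125 [array([526.58,  45.74]), np.float64(1.01), np.int64(29)]
128 [array([526.2 ,  49.23]), np.float64(1.01), np.int64(29)]
131 [array([525.83,  52.73]), np.float64(1.01), np.int64(29)]
base [526.4157912   48.85228464]
short [535.25738973 257.69684146]
short [533.82437706 258.39542831]
t 12.27 p [527.64  47.73 207.08] xax [ 1.     0.    -0.003] z [-0.003 -0.    -1.   ] gap 0.998 gf 0.0 F [ 0.05  0.96 -0.35] tips 8.0
share [ 0.0067 -0.2622 -0.0412]
```

View pics/s3.png

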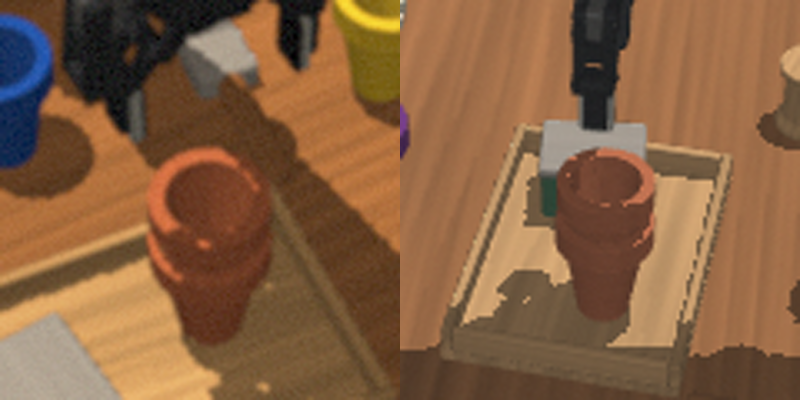

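The tall pot is nested upright and centred on the base pot, rim at about z=128. Next I go above the short pot.

>>> {"method": "jog_arm", "body": {
  "translation": [
    [0.0005,-0.01,0],
    [0.0005,-0.02,0],
    [0.001,-0.03,0],
    [0.001,-0.036,0],
    [0.001,-0.037,0],
    [0.001,-0.037,0],
    [0.001,-0.036,0],
    [0.001,-0.03,0],
    [0.0005,-0.017,0],
    [0.0005,-0.008,0],
    [0,-0.001,0],
    [0,0,0],
    [0,0,0],
    [0,0,0],
    [0,0,0]
  ],
  "twist": [0,0,0,0,0,0,0,0,0,0,0,0,0,0,0],
  "hand": [1,1,1,1,1,1,1,1,1,1,1,1,1,1,1]
}}

```text
time: 13.52
tcp_pos: [535.3, 255.7, 208.4]
orientation: [1.0, -0.001, 0.0, 0.0]
wrist_force: [-0.8, -0.1, -0.7]
finger_gap: 1.002
grasp_force: 0.0
```

```bash
python3 st.py 534 257.5 45
python3 - <<'E'
from wr import *
from bench import viewer
f=viewer.grab_frame("wrist");pickle.dump(f,open("pics/w4.pkl","wb"))
R,t,C=cam(f);c=R@np.array([534,257.5,70])+t;th=np.arctan2(np.hypot(c[0],c[1]),c[2])
uv=c[:2]/np.hypot(c[0],c[1])*th*f["fx"]+[f["cx"],f["cy"]];print(uv)
print(wrim(f,uv,70,60,(534,257)))
s=pickle.load(open("pics/side0.pkl","rb"));print("yellow",onplane(s,(376,290),85))
E
python3 st.py
```

```text
t 13.52 p [535.32 255.67 208.43] xax [ 1.    -0.002  0.   ] z [ 0.    -0.001 -1.   ] gap 1.002 gf 0.0 F [-0.81 -0.15 -0.69] tips 8.0
share [-0.0017 -0.0025  0.2043]
[310.78695649 233.1585997 ]
(array([534.17, 256.55,  33.05]), np.float64(0.54), 42)
yellow [[410.2252182  248.78171805]]
t 13.57 p [535.21 256.05 208.45] xax [ 1.    -0.002  0.   ] z [ 0.    -0.001 -1.   ] gap 1.003 gf 0.0 F [-0.49  0.11  0.16] tips 8.0
```

View pics/roi.png

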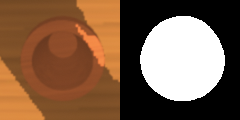

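>>> {"method": "jog_arm", "body": {
  "translation": [
    [-0.0013,-0.001,0.015],
    [0,0,0.03],
    [0,0,0.03],
    [0,0,0.03],
    [0,0,0.03],
    [0,0,0.025],
    [0,0,0.02],
    [0,0,0.013],
    [0,0,0.008],
    [0,0,0.003],
    [0,0,0],
    [0,0,0],
    [0,0,0],
    [0,0,0],
    [0,0,0],
    [0,0,0],
    [0,0,0],
    [0,0,0]
  ],
  "twist": [0,0,0,0,0,0,0,0,0,0,0,0,0,0,0,0,0,0],
  "hand": [1,1,1,1,1,1,1,1,1,1,1,1,1,0.7,0.6,0.5,0,-1],
  "squeeze": 30
}}

```text
time: 15.07
tcp_pos: [534.4, 258.2, 46.2]
orientation: [1.0, -0.0, 0.001, -0.0]
wrist_force: [0.1, -1.5, 6.4]
finger_gap: 0.759
grasp_force: 33.0
```

>>> {"method": "jog_arm", "body": {
  "translation": [
    [0,0,0],
    [0,0,0]
  ],
  "twist": [0,0],
  "hand": [-1,-1]
}}

```text
time: 15.23
tcp_pos: [534.4, 258.2, 46.2]
orientation: [1.0, -0.0, 0.001, -0.0]
wrist_force: [-0.7, -1.3, 5.5]
finger_gap: 0.755
grasp_force: 33.0
```

```bash
python3 st.py 527 48.6 210
```

```text
t 15.23 p [534.4  258.19  46.17] xax [ 1.    -0.     0.001] z [ 0.001  0.    -1.   ] gap 0.755 gf 33.0 F [-0.69 -1.31  5.52] tips 8.0
share [-0.0089  0.262  -0.2048]
```

>>> {"method": "jog_arm", "body": {
  "translation": [
    [0,0,-0.01],
    [0,0,-0.02],
    [0,0,-0.03],
    [0,0,-0.035],
    [0,0,-0.035],
    [0,0.01,-0.03],
    [0,0.02,-0.025],
    [-0.0005,0.03,-0.015],
    [-0.001,0.036,-0.005],
    [-0.0015,0.037,0],
    [-0.0015,0.037,0],
    [-0.0015,0.036,0],
    [-0.001,0.028,0],
    [-0.001,0.016,0],
    [-0.0005,0.008,0],
    [-0.0005,0.003,0],
    [0,0.001,0],
    [0,0,0],
    [0,0,0],
    [0,0,0]
  ],
  "twist": [0,0,0,0,0,0,0,0,0,0,0,0,0,0,0,0,0,0,0,0],
  "hand": [-1,-1,-1,-1,-1,-1,-1,-1,-1,-1,-1,-1,-1,-1,-1,-1,-1,-1,-1,-1]
}}

```text
time: 16.9
tcp_pos: [526.5, 50.2, 209.1]
orientation: [1.0, 0.001, -0.0, -0.0]
wrist_force: [-0.0, 0.4, -0.6]
finger_gap: 0.757
grasp_force: 33.6
```

>>> {"method": "jog_arm", "body": {
  "translation": [
    [0,0,0],
    [0,0,0],
    [0,0,0]
  ],
  "twist": [0,0,0],
  "hand": [-1,-1,-1]
}}

```text
time: 17.15
tcp_pos: [526.6, 49.0, 209.1]
orientation: [1.0, 0.0, -0.0, -0.0]
wrist_force: [-0.3, 0.4, -1.7]
finger_gap: 0.756
grasp_force: 33.6
```

```bash
python3 - <<'E'
from ax import *
from bench import viewer
F=[]
for n in("scene","side"):
    f=viewer.grab_frame(n);F.append(f);pickle.dump(f,open(f"pics/{n}4.pkl","wb"));print(n,[proj(f,[527,49,z])[0].round().tolist() for z in(233,211,164,128,106,93)])
print(mid(F[0],335,165,215,30)[1][::2]);print(mid(F[1],331,170,215,30)[1][::2])
a=[cv2.resize(f["image"][130:250,270:390],(400,400),interpolation=cv2.INTER_CUBIC) for f in F];cv2.imwrite("pics/s4.png",cv2.convertScaleAbs(np.hstack(a),alpha=1.4))
E
python3 st.py 527 48.6 210
```

```text
scene [[333.0, 169.0], [333.0, 178.0], [333.0, 196.0], [333.0, 209.0], [333.0, 216.0], [333.0, 220.0]]
side [[332.0, 167.0], [332.0, 175.0], [331.0, 192.0], [331.0, 204.0], [331.0, 211.0], [331.0, 215.0]]
[(165, 326, 354), (167, 322, 353), (169, 321, 353), (171, 320, 354), (173, 318, 354), (175, 319, 353), (177, 320, 352), (179, 319, 352), (181, 319, 351), (183, 319, 350), (185, 319, 351), (187, 321, 348), (189, 320, 346), (191, 321, 345), (193, 322, 345), (195, 322, 344), (197, 320, 344), (199, 319, 346), (201, 316, 348), (203, 316, 349), (205, 315, 350), (207, 314, 350), (209, 314, 350), (211, 314, 350), (213, 315, 350)]
[(170, 336, 346), (172, 336, 347), (174, 336, 347), (176, 336, 346), (178, 335, 346), (180, 335, 344), (182, 335, 342), (184, 335, 342), (186, 335, 341), (188, 323, 341), (190, 323, 340), (192, 324, 340), (194, 325, 339), (196, 323, 340), (198, 320, 342), (200, 318, 345), (202, 317, 346), (204, 317, 345), (206, 317, 346), (208, 318, 346), (210, 317, 345), (212, 317, 345), (214, 317, 345)]
t 17.25 p [526.6   48.77 209.09] xax [ 1.  0. -0.] z [-0.  0. -1.] gap 0.757 gf 33.6 F [ 0.29 -0.31 -1.89] tips 8.0
share [ 0.0005  0.0002 -0.0011]
```

View pics/s4.png

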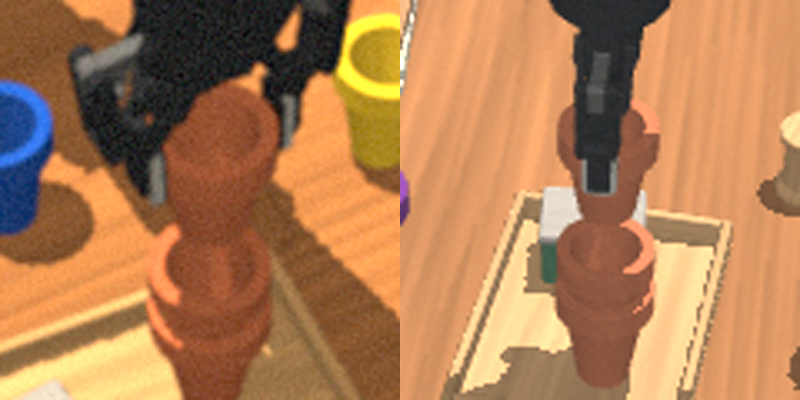

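Short pot held upright, bottom just above the tall pot's mouth in both views. Computing the relative offset.

Run:
```python
from ax import *
F=[pickle.load(open(f"pics/{n}4.pkl","rb")) for n in("scene","side")]
G=[pickle.load(open(f"pics/{n}3.pkl","rb")) for n in("scene","side")]
h=axis(*F,(335,187,196),(331,188,195));t=axis(*F,(333,204,214),(331,203,215))
t3=axis(*G,(333,204,214),(331,203,215));b=axis(*F,(333,238,250),(331,229,245))
for q in(h,t,t3,b):print(q[0].round(2),np.round(q[1],2))
```

```text
[526.16  50.08] [ 1.73 -0.65]
[526.76  47.61] [-0.   -0.22]
[526.85  47.66] [-0.39  0.31]
[526.7   48.23] [-0.4  -0.78]
```

>>> {"method": "jog_arm", "body": {
  "translation": [
    [0.0004,0.0011,0.005],
    [0,0,0.01],
    [0,0,0.015],
    [0,0,0.015],
    [0,0,0.012],
    [0,0,0.008],
    [0,0,0.005],
    [0,0,0.003],
    [0,0,0.001],
    [0,0,0],
    [0,0,0],
    [0,0,0]
  ],
  "twist": [0,0,0,0,0,0,0,0,0,0,0,0],
  "hand": [-1,-1,-1,-1,-1,-1,-1,-1,-1,-1,-1,-1]
}}

```text
time: 18.25
tcp_pos: [527.4, 47.8, 150.5]
orientation: [1.0, 0.0, 0.001, -0.0]
wrist_force: [-0.0, -1.0, 0.2]
finger_gap: 0.76
grasp_force: 33.6
```

>>> {"method": "jog_arm", "body": {
  "translation": [
    [0,0,0.001],
    [0,0,0.001],
    [0,0,0],
    [0,0,0]
  ],
  "twist": [0,0,0,0],
  "hand": [-1,-1,-1,-1]
}}

```text
time: 18.58
tcp_pos: [526.9, 47.8, 148.3]
orientation: [1.0, 0.0, -0.0, 0.0]
wrist_force: [0.5, 0.1, -1.4]
finger_gap: 0.757
grasp_force: 33.6
```

>>> {"method": "jog_arm", "body": {
  "translation": [
    [0,0,0.001],
    [0,0,0.001],
    [0,0,0.001],
    [0,0,0],
    [0,0,0]
  ],
  "twist": [0,0,0,0,0],
  "hand": [-1,-1,-1,-1,-1]
}}

```text
time: 19.0
tcp_pos: [526.8, 47.8, 145.8]
orientation: [1.0, 0.0, -0.0, 0.0]
wrist_force: [0.4, 0.1, -0.9]
finger_gap: 0.759
grasp_force: 33.6
```

>>> {"method": "jog_arm", "body": {
  "translation": [
    [0,0,0.001],
    [0,0,0.001],
    [0,0,0],
    [0,0,0]
  ],
  "twist": [0,0,0,0],
  "hand": [-1,-1,-1,-1]
}}

```text
time: 19.33
tcp_pos: [526.8, 47.7, 144.2]
orientation: [1.0, 0.0, -0.0, 0.0]
wrist_force: [-0.7, -0.3, -0.5]
finger_gap: 0.756
grasp_force: 33.6
```

>>> {"method": "jog_arm", "body": {
  "translation": [
    [0,0,0.001],
    [0,0,0],
    [0,0,0]
  ],
  "twist": [0,0,0],
  "hand": [-1,-1,-1]
}}

```text
time: 19.58
tcp_pos: [526.9, 47.6, 143.5]
orientation: [1.0, 0.0, -0.0, 0.0]
wrist_force: [-0.4, 0.0, -0.7]
finger_gap: 0.757
grasp_force: 33.6
```

>>> {"method": "jog_arm", "body": {
  "translation": [
    [0,0,0.001],
    [0,0,0],
    [0,0,0]
  ],
  "twist": [0,0,0],
  "hand": [-1,-1,-1]
}}

```text
time: 19.83
tcp_pos: [527.0, 47.6, 142.7]
orientation: [1.0, 0.0, 0.0, 0.0]
wrist_force: [0.0, -1.2, -1.9]
finger_gap: 0.758
grasp_force: 33.6
```

>>> {"method": "jog_arm", "body": {
  "translation": [
    [0,0,0.001],
    [0,0,0],
    [0,0,0]
  ],
  "twist": [0,0,0],
  "hand": [-1,-1,-1]
}}

```text
time: 20.08
tcp_pos: [526.9, 47.7, 141.9]
orientation: [1.0, 0.0, -0.0, 0.0]
wrist_force: [-0.3, -0.7, -0.2]
finger_gap: 0.753
grasp_force: 33.6
```

>>> {"method": "jog_arm", "body": {
  "translation": [
    [0,0,0.001],
    [0,0,0],
    [0,0,0]
  ],
  "twist": [0,0,0],
  "hand": [-1,-1,-1]
}}

```text
time: 20.33
tcp_pos: [526.9, 47.7, 141.1]
orientation: [1.0, 0.0, -0.0, 0.0]
wrist_force: [-1.4, -1.1, -0.9]
finger_gap: 0.76
grasp_force: 33.6
```

>>> {"method": "jog_arm", "body": {
  "translation": [
    [0,0,0.0008],
    [0,0,0],
    [0,0,0]
  ],
  "twist": [0,0,0],
  "hand": [-1,-1,-1]
}}

```text
time: 20.58
tcp_pos: [526.9, 47.8, 140.5]
orientation: [1.0, 0.0, 0.0, -0.0]
wrist_force: [0.0, -0.2, -0.1]
finger_gap: 0.761
grasp_force: 33.7
```

>>> {"method": "jog_arm", "body": {
  "translation": [
    [0,0,0.0008],
    [0,0,0],
    [0,0,0]
  ],
  "twist": [0,0,0],
  "hand": [-1,-1,-1]
}}

```text
time: 20.83
tcp_pos: [527.2, 47.8, 140.2]
orientation: [1.0, 0.0, 0.0, -0.0]
wrist_force: [-0.2, -0.7, 0.6]
finger_gap: 0.759
grasp_force: 33.7
```

>>> {"method": "jog_arm", "body": {
  "translation": [
    [0,0,0.0006],
    [0,0,0],
    [0,0,0]
  ],
  "twist": [0,0,0],
  "hand": [-1,-1,-1]
}}

```text
time: 21.08
tcp_pos: [527.4, 47.9, 140.0]
orientation: [1.0, 0.0, 0.001, -0.0]
wrist_force: [-0.9, -0.3, 4.4]
finger_gap: 0.761
grasp_force: 33.9
```

Seated near the expected 139. Easing off and releasing.

>>> {"method": "jog_arm", "body": {
  "translation": [
    [0,0,-0.0007],
    [0,0,0],
    [0,0,0],
    [0,0,0],
    [0,0,0],
    [0,0,0],
    [0,0,0]
  ],
  "twist": [0,0,0,0,0,0,0],
  "hand": [-1,-1,0.6,0.7,0.8,1,1]
}}

```text
time: 21.67
tcp_pos: [526.7, 47.8, 139.7]
orientation: [1.0, 0.0, -0.0, -0.0]
wrist_force: [0.0, -0.5, 0.1]
finger_gap: 0.999
grasp_force: 0.0
```

>>> {"method": "jog_arm", "body": {
  "translation": [
    [0,0,-0.005],
    [0,0,-0.01],
    [0,0,-0.015],
    [0,0,-0.02],
    [0,0,-0.025],
    [0,0,-0.025],
    [0,0,-0.02],
    [0,0,-0.01],
    [0,0,0],
    [0,0,0],
    [0,0,0],
    [0,0,0]
  ],
  "twist": [0,0,0,0,0,0,0,0,0,0,0,0],
  "hand": [1,1,1,1,1,1,1,1,1,1,1,1]
}}

```text
time: 22.67
tcp_pos: [526.0, 47.6, 242.5]
orientation: [1.0, 0.0, -0.001, 0.0]
wrist_force: [0.1, -0.8, 0.2]
finger_gap: 0.996
grasp_force: 0.0
```

```bash
python3 - <<'E'
from ax import *
from bench import viewer
F=[viewer.grab_frame(n) for n in("scene","side")]
a=[cv2.resize(f["image"][140:260,270:390],(400,400),interpolation=cv2.INTER_CUBIC) for f in F];cv2.imwrite("pics/s5.png",np.hstack(a))
for z in(159,162,165): print(z,[rim(f,uv,z,32.5,span=70)[0].round(1) for f,uv in zip(F,((335,210),(331,205)))])
print(axis(*F,(333,238,250),(331,229,245))[0])
E
python3 st.py
```

```text
159 [array([523. ,  48.5]), array([527. ,  43.1])]
162 [array([525.3,  47.3]), array([526.6,  46.7])]
165 [array([527.5,  46.1]), array([526.3,  50.4])]
[526.71976613  48.7778318 ]
t 22.77 p [526.29  47.65 242.8 ] xax [ 1.     0.    -0.002] z [-0.002 -0.    -1.   ] gap 0.999 gf 0.0 F [-0.61 -1.04 -0.3 ] tips 8.0
```

View pics/s5.png

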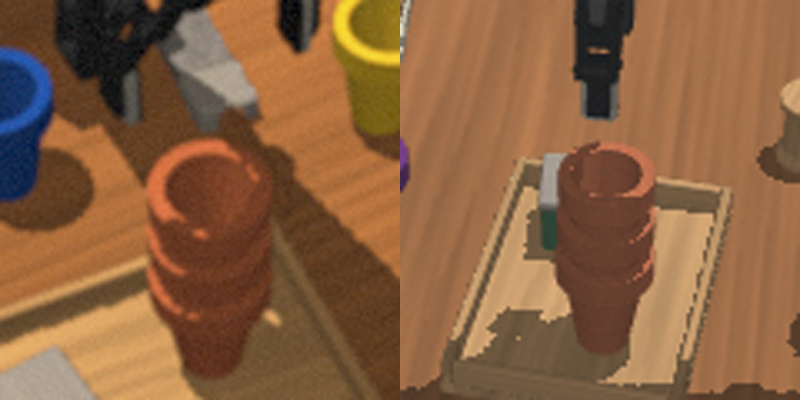

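The three pots are nested upright in the tray, with the top rim at about z=163 and its centre over the base, and the gripper is clear.

```bash
python3 -c "
from bench import workorder
print(workorder.sign_off())"
```

```text
the job is handed in; nothing more can be done
None
```

The tall pot is nested in the base pot and the short pot in the tall one; the stack stands upright in the tray, the gripper is clear, and the job was handed in at about 23 s, though sign-off returned no verdict.

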